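# Count along the tabs, push the battery case into the third gap

### The arm

A 6-joint arm with a two-finger parallel gripper is mounted at the origin on the work surface. World frame = base frame: x ahead of the robot, y to its left, z up, the work surface at z = 0. Lengths are in m, angles in rad, forces in N, time in s.
With the tool pointing down it reaches from about 0.275 to 1 m from the base axis. Payload 8.4 kg.
Tool frame: the origin (TCP) lies on the centre line of the jaws, within the pads' length; the fingertips stand 17 mm ahead of it and the grasp point (between the pads) lies 2 mm behind it (bot.tcp_to_tips is the z of the fingertips in the tool frame, in m); z points along the fingers, y is the line along which they close (so a half turn about z gives the same grasp; the last joint's range is limited). The gripper opens to 85 mm and grips with 20 to 120 N. Pads are 22 mm wide; open, the fingers measure 114 mm over their backs; the gripper's body (76 mm by 85 mm) begins 54 mm behind the grasp point. The pads swing forward as they close: fully open they stand 13 mm farther back than shut.
Start: joints at [-1.302, 0.353, 1.633, -0, 1.155, -0.002], TCP at [0.167, -0.602, 0.248] pointing down, gripper open.
Joint ranges: [-2.63, 2.63], [-0.92, 2.1], [0.06, 2.66], [-1.3, 4.44], [0, 2.69], [-3.02, 3.02]. Speed limits (rad/s): [2.22, 2.22, 2.79, 3.14, 3.14, 3.14].

### API

Orientations are given as a unit quaternion [x, y, z, w].
In Python, from workcell import bot, hand, kinematics, get_obs, vision, hand_in gives the robot as it stands. The module is installed in compiled form; this text tells all that it offers. Calls block until the motion is done:
- bot.reach(position, orientation): joint-space move of the TCP to a pose.
- bot.servo_line(position, ori=None, velocity=0.15): straight line of the TCP; ori=None keeps the orientation; velocity is the mean speed in m/s.
- bot.goto_joints(angles): joint-space move.
- hand.move_gripper(opening, strength=None): finger opening in m; strength is the grip in N (None keeps the last); returns when the fingers have stopped.
- bot.dwell(seconds).
- kinematics.solve_ik(position, orientation): joint angles nearest the present ones, or None.
- get_obs(): the state.
- vision.read_camera(name): name is "scene" or "side" or "wrist"; returns a dict with "frame" (400x640x3 uint8, red, green, blue), "intrinsics" (3x3 intrinsics, pixels), "dist" ([k1, k2, p1, p2, k3] as OpenCV has them; the pictures are not rectified), "view" (4x4, takes a point from world to camera coordinates). Camera axes: x right, y down, z forward; pixel columns grow to the right and rows downward; lengths in m; the calibration is good to about 2 mm. A picture is of the moment at which its call begins. There is no depth.
A pose or a line that the arm cannot do raises bot.IKError and nothing moves.
- hand_in(): hands the job in; it is judged then, once.
The state is a dict: "time_s": time; "joint_pos": joint angles; "joint_vel": joint speeds; "joint_efforts": joint torques, N m; "position": TCP position; "orientation": TCP orientation; "wrist_force": force on the tool from outside, world axes, zero at the start; "ft_torque": the same for the moment, N m; "gripper_width": finger opening in m; "grip_force": force on a finger pad.
Only numpy, scipy, OpenCV 4.12 (cv2) and the standard library are available. Lean on these libraries where they do the work, as an engineer would, in place of code of your own. Each camera call takes 0.05 s, during which the arm holds its last target. There are 200 camera calls.

### The job

Starting from the end of the divider rack that carries the yellow clip, run a fingertip along the rail so that it tips over the first, the second and then the third orange index tab, and stop there without tipping the fourth. Then push the grey battery case along the shelf into that third gap, straight and fully home against the back wall, never lifting or tipping it. Leave the headlamp, belay device and carabiners where they are, and finish clear of everything.

Things in the scene. Friction and masses are not known exactly. Their poses are not given: they have to be found in the camera images.
- rack: Bamboo rack fixed to the shelf, no floor. Five dividers 6 mm thick, 36 high, from rack x = 0 to the back wall make four gaps, each 60 mm clear, 66 pitch, 70 deep. Back wall: inner face at x = 70, 10 thick, top 42 mm high; its top is the rail with the tabs. Origin: on the shelf, middle of the open front, which faces the robot. x points into the gaps, y along the rail, z up.
- yellow_clip: Yellow spring clip (26 x 18 x 49 mm high) fixed on the front part of one of the rack's two end walls (rack y = +132 or -132 mm, rack x = 25 mm). It marks the end from which the gaps are counted. Origin at shelf level under its centre.
- black_clip: Black clip of the same form on the rack's other end wall; it means nothing for the count. Origin at shelf level under its centre.
- case: Grey plastic battery case, lid latched shut (one rigid piece), loose and flat on the shelf before the rack: 78 mm long (its x, roughly along rack x), 46 wide (y), 26 high; 0.1 to 0.2 kg, slides at 0.5 to 2 N. Origin: centre of its underside. Fully home, its far end meets the back wall (origin 31 mm inside the rack front) and its near end stands 8 mm out.
- headlamp: Black plastic headlamp body, 43 x 50 x 36 mm high, loose in one of the two outer gaps: leave alone. Origin: under its centre.
- belay: Steel belay device, 49 x 50 x 24 mm high, loose in the other outer gap: leave alone. Origin: under its centre.
- blue_carabiner: Blue aluminium carabiner lying flat on the shelf to one side of the rack's front, 104 x 61 x 10 mm, long along its x: leave alone. Origin: under its middle.
- green_carabiner: Green carabiner of the same size, on the other side: leave alone. Origin: under its middle.
- gap_a (a point): Middle of the mouth of a gap, the one at the rack's +y end, at shelf level (rack x = 0, y = 99 mm).
- tab_a_tip (a point): Top edge of the orange index tab over gap a. Upright tab 20 mm (rack x) x 5 mm (y) x 28 mm high on the rail, over the middle of its gap at rack x = 75 mm; hinged at its foot 42 mm above the shelf, its top at 70 mm. The tip moves when the tab leans.
- tab_a (a joint): Lean of that tab in rad: 0 upright, positive towards the rack's -y, at most 1.35 either way. A weak spring (0.04 N m/rad, about 1.5 N per rad at the top edge) sets it upright again. A fingertip running along the rail 12 mm below the tab top leans it about 0.9 rad and passes over it.
- gap_b (a point): Middle of the mouth of a gap, the second from the rack's +y end, at shelf level (rack x = 0, y = 33 mm).
- tab_b_tip (a point): Top edge of the orange index tab over gap b. Upright tab 20 mm (rack x) x 5 mm (y) x 28 mm high on the rail, over the middle of its gap at rack x = 75 mm; hinged at its foot 42 mm above the shelf, its top at 70 mm. The tip moves when the tab leans.
- tab_b (a joint): Lean of that tab in rad: 0 upright, positive towards the rack's -y, at most 1.35 either way. A weak spring (0.04 N m/rad, about 1.5 N per rad at the top edge) sets it upright again. A fingertip running along the rail 12 mm below the tab top leans it about 0.9 rad and passes over it.
- gap_c (a point): Middle of the mouth of a gap, the third from the rack's +y end, at shelf level (rack x = 0, y = -33 mm).
- tab_c_tip (a point): Top edge of the orange index tab over gap c. Upright tab 20 mm (rack x) x 5 mm (y) x 28 mm high on the rail, over the middle of its gap at rack x = 75 mm; hinged at its foot 42 mm above the shelf, its top at 70 mm. The tip moves when the tab leans.
- tab_c (a joint): Lean of that tab in rad: 0 upright, positive towards the rack's -y, at most 1.35 either way. A weak spring (0.04 N m/rad, about 1.5 N per rad at the top edge) sets it upright again. A fingertip running along the rail 12 mm below the tab top leans it about 0.9 rad and passes over it.
- gap_d (a point): Middle of the mouth of a gap, the one at the rack's -y end, at shelf level (rack x = 0, y = -99 mm).
- tab_d_tip (a point): Top edge of the orange index tab over gap d. Upright tab 20 mm (rack x) x 5 mm (y) x 28 mm high on the rail, over the middle of its gap at rack x = 75 mm; hinged at its foot 42 mm above the shelf, its top at 70 mm. The tip moves when the tab leans.
- tab_d (a joint): Lean of that tab in rad: 0 upright, positive towards the rack's -y, at most 1.35 either way. A weak spring (0.04 N m/rad, about 1.5 N per rad at the top edge) sets it upright again. A fingertip running along the rail 12 mm below the tab top leans it about 0.9 rad and passes over it.
There are look-alikes about, which are no part of the job. Of the things like the case, leave any that is red or turquoise; of the rest the larger one is meant.

How it is judged:
By the outcome, as a careful person would: the job done as asked, in the order asked, and still so for the second after the job is handed in, with the robot touching nothing.
It also fails if it takes over 72 s, if anything falls off the work surface, if the arm or the gripper's body presses on something with over 40 N, if the wrist force passes 120 N, or if a joint passes its speed limit or range.

## Working session

There is one attempt and no reset: what is moved stays moved. The work goes in short steps, each a Python script; the robot and the scene stay as the last script left them, time stands still between calls to the robot, and variables do not carry over. Pictures are saved under pics/ and viewed, at most 10 in all, crops included, and the job is handed in when it is done.

```bash
mkdir -p pics
cat > h.py <<'E'
from workcell import bot, hand, kinematics, get_obs, vision, hand_in
import numpy as np, cv2
def cam(n):
    c=vision.read_camera(n); return c
def ray(c,uv):
    uv=np.array(uv,float).reshape(-1,1,2)
    p=cv2.undistortPoints(uv,np.array(c["intrinsics"]),np.array(c["dist"])).reshape(-1,2)
    V=np.array(c["view"]);R,t=V[:3,:3],V[:3,3]
    d=np.c_[p,np.ones(len(p))]@R
    return -R.T@t,d
def plane(c,uv,z):
    o,d=ray(c,uv); return o+d*((z-o[2])/d[:,2])[:,None]
def proj(c,P):
    V=np.array(c["view"]); r=cv2.Rodrigues(V[:3,:3])[0]
    return cv2.projectPoints(np.array(P,float).reshape(-1,3),r,V[:3,3],np.array(c["intrinsics"]),np.array(c["dist"]))[0].reshape(-1,2)
def save(c,n): cv2.imwrite(n,c["frame"][:,:,::-1])
E
python3 - <<'E'
from h import *
for n in ("scene","side"):
    c=cam(n); save(c,f"pics/{n}0.png"); o,_=ray(c,[320,200]); print(n,o.round(3),plane(c,[[320,200],[100,200],[540,200]],0).round(3).tolist())
print(get_obs()["time_s"],bot.tcp_to_tips,get_obs()["orientation"])
E
```

```text
scene [1.306 0.057 0.605] [[0.411, 0.029, 0.0], [0.435, -0.466, 0.0], [0.386, 0.527, 0.0]]
side [ 0.475 -0.508  0.45 ] [[0.546, 0.155, 0.0], [0.068, 0.179, 0.0], [1.048, 0.13, 0.0]]
0.1 0.017 [ 9.90847027e-01  1.34988038e-01 -9.05666618e-05 -6.25689936e-04]
```

View pics/scene0.png

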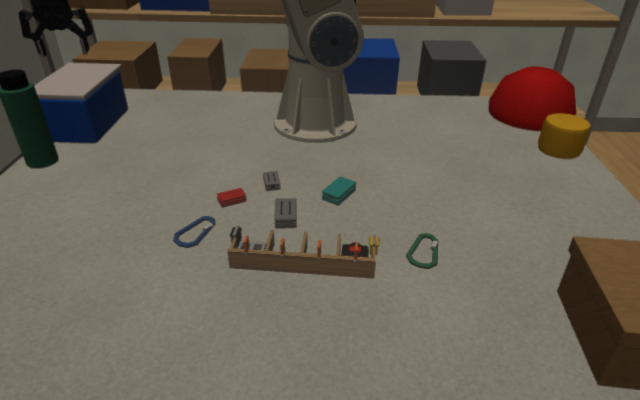

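View pics/side0.png

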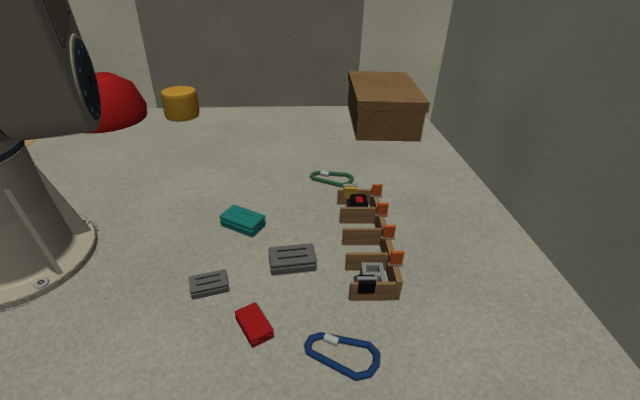

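The scene view shows the rack at about (302,258), with the yellow clip at (374,243), the robot's +y end, and the black clip at (235,235). The count therefore runs a, b, c, and the third gap is c.

Candidates for the case, in scene-view pixels: large grey (285,212), small grey (271,180), red (231,197), turquoise (339,190). By the description it is the large grey one, at (292,258) in the side view.

Next I take rough positions and a wrist close-up.

```bash
cat >> h.py <<'E'
def tri(cs,uvs):
    A=np.zeros((3,3));b=np.zeros(3)
    for c,uv in zip(cs,uvs):
        o,d=ray(c,uv);d=d[0]/np.linalg.norm(d[0]);M=np.eye(3)-np.outer(d,d);A+=M;b+=M@o
    return np.linalg.solve(A,b)
def blobs(c,lo,hi,amin=20,roi=None):
    hsv=cv2.cvtColor(c["frame"],cv2.COLOR_RGB2HSV);m=cv2.inRange(hsv,lo,hi)
    if roi is not None:
        k=np.zeros_like(m);x0,y0,x1,y1=roi;k[y0:y1,x0:x1]=255;m&=k
    cs,_=cv2.findContours(m,cv2.RETR_EXTERNAL,cv2.CHAIN_APPROX_NONE)
    return [q for q in cs if cv2.contourArea(q)>=amin]
E
python3 - <<'E'
from h import *
s=cam("side")
for q in blobs(s,(3,150,120),(14,255,255),20,(330,150,420,300)): 
    (x,y),_,_=cv2.minAreaRect(q);P=plane(s,[x,y],.056);print("tab",round(x),round(y),P.round(3))
c=cam("scene");print("case", plane(s,[292,254],.026).round(3),plane(c,[286,208],.026).round(3))
print("rack back top ends (scene)",plane(c,[[229,249],[376,256]],.042).round(3))
yaw=0
q0=get_obs()["orientation"]
from scipy.spatial.transform import Rotation as R
print(R.from_quat(q0).as_matrix().round(2))
w=cam("wrist");o,d=ray(w,[320,200]);print("wrist cam",o.round(3),d.round(2),np.array(w["intrinsics"]).round(0).tolist())
for ang in (0,90,-90,180):
    q=(R.from_euler("z",ang,degrees=True)*R.from_quat([1,0,0,0])).as_quat()
    print(ang,kinematics.solve_ik([0.55,0.0,0.3],q))
E
```

```text
tab 397 252 [[ 0.647 -0.081  0.056]]
case [[ 0.48  -0.043  0.026]] [[ 0.483 -0.041  0.026]]
rack back top ends (scene) [[ 0.641 -0.129  0.042]
 [ 0.648  0.138  0.042]]
[[ 0.96  0.27 -0.  ]
 [ 0.27 -0.96  0.  ]
 [ 0.   -0.   -1.  ]]
wrist cam [ 0.232 -0.583  0.373] [[-0.25 -0.06 -0.97]] [[347.0, 0.0, 323.0], [0.0, 347.0, 204.0], [0.0, 0.0, 1.0]]
0 [-2.72727611e-03  1.88877580e-01  1.73608498e+00 -4.44089210e-16
  1.21663009e+00  1.56806905e+00]
90 [-2.72727611e-03  1.88877580e-01  1.73608498e+00 -4.44089210e-16
  1.21663009e+00 -2.72727611e-03]
-90 None
180 [-2.72727611e-03  1.88877580e-01  1.73608498e+00 -4.44089210e-16
  1.21663009e+00 -1.57352360e+00]
```

Run:
```python
from h import *
hand.move_gripper(0.0)
q=[0,1,0,0]
bot.reach([0.57,0.0,0.30],q)
w=cam("wrist"); save(w,"pics/w1.png"); np.save("w1.npy",w,allow_pickle=True); print(get_obs()["time_s"])
```

```text
3.6417
```

View pics/w1.png

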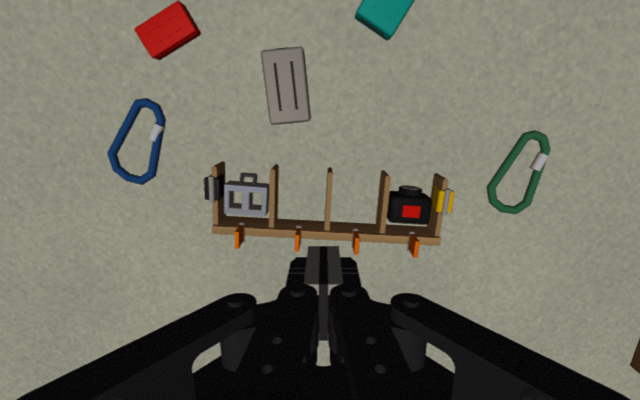

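The wrist view confirms the choice: the large grey case's top has corners near (262,49), (301,46), (310,121) and (271,124). The rack's divider fronts are near (276,167) to (443,177), the yellow clip is at (446,201), and the empty gaps lie at x of 273–329 and 331–384. One enlarged crop will give the precise points.

Run:
```python
from h import *
w=np.load("w1.npy",allow_pickle=True).item()
f=w["frame"][40:255,200:465,::-1]
cv2.imwrite("pics/w1c.png",cv2.resize(f,(795,645),interpolation=cv2.INTER_CUBIC)[:600])
# case top
g=cv2.cvtColor(w["frame"],cv2.COLOR_RGB2HSV)
print(g[60:66,266:269].tolist()[0], g[80,230].tolist(), g[80,268].tolist(), g[122,290].tolist())
# orange tabs: full blobs
for q in blobs(w,(3,150,100),(16,255,255),30,(200,215,460,265)):
    print("tab",cv2.boundingRect(q),cv2.minAreaRect(q))
```

```text
[[15, 28, 128], [13, 28, 128], [17, 28, 128]] [32, 31, 148] [14, 29, 131] [15, 21, 73]
tab (413, 241, 7, 17) ((415.8846740722656, 248.923095703125), (4.961389541625977, 16.496618270874023), 7.125016689300537)
tab (354, 238, 6, 17) ((355.9499816894531, 245.84999084472656), (4.666904926300049, 16.404878616333008), 8.130102157592773)
tab (295, 234, 5, 18) ((297.0, 242.5), (4.0, 17.0), 0.0)
tab (234, 231, 5, 18) ((236.0, 239.5), (4.0, 17.0), 0.0)
```

View pics/w1c.png

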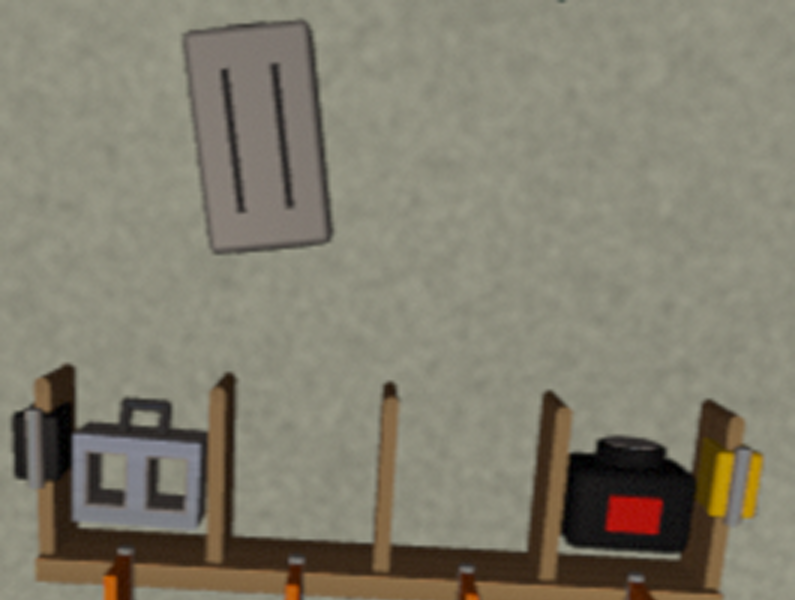

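Run:
```python
from h import *
w=np.load("w1.npy",allow_pickle=True).item()
U=lambda a:(np.array(a,float)+.5)/3-.5+[200,40]
D=plane(w,U([[43,379],[217,387],[391,398],[561,407],[733,417]]),.036)
model=np.c_[np.zeros(5),[-132,-66,0,66,132]]/1e3
rail=plane(w,U([[38,557],[718,591]]),.042); print("D",D[:,:2].round(4).tolist(),"rail",rail[:,:2].round(4).tolist())
P=np.r_[D[:,:2],rail[:,:2]]; M=np.r_[model,[[.07,-.135],[.07,.135]]]
a=M-M.mean(0);b=P-P.mean(0)
yaw=np.arctan2((a[:,0]*b[:,1]-a[:,1]*b[:,0]).sum(),(a*b).sum())
Rm=np.array([[np.cos(yaw),-np.sin(yaw)],[np.sin(yaw),np.cos(yaw)]]);t=P.mean(0)-Rm@M.mean(0)
print("rack",t.round(4),"yaw deg",np.degrees(yaw).round(2),"res mm",((P-(M@Rm.T+t))*1e3).round(1).tolist())
C=plane(w,U([[186,33],[306,22],[329,240],[214,251]]),.026)[:,:2]
c=C.mean(0);ax=(C[2]+C[3]-C[0]-C[1]);print("case",c.round(4),np.degrees(np.arctan2(ax[1],ax[0])).round(1),"len",np.linalg.norm(ax)/2,"wid",np.linalg.norm(C[1]+C[2]-C[0]-C[3])/2)
print("case in rack mm",((c-t)@Rm*1e3).round(1),"rel yaw",np.degrees(np.arctan2(ax[1],ax[0])-yaw).round(1))
np.save("rack.npy",np.r_[t,yaw])
for y in (99,33,-33,-99): print(proj(w,[*(Rm@[.075,y/1e3]+t),.07]).round(0),end=" ")
# scene check of case
s=cam("side");c2=cam("scene")
print("proj",proj(s,[*c,.026]).round(0),proj(s,[*(Rm@[.075,-.099]+t),.07]).round(0),proj(c2,[*(Rm@[.08,.135]+t),.042]).round(0))
```

```text
D [[0.5653, -0.1237], [0.5684, -0.0584], [0.5726, 0.0071], [0.5761, 0.0714], [0.5799, 0.1367]] rail [[0.6339, -0.1296], [0.6479, 0.1352]]
rack [0.572  0.0066] yaw deg -3.16 res mm [[0.6, 1.5], [-0.0, 0.9], [0.6, 0.5], [0.4, -1.1], [0.6, -1.7], [-0.6, 2.4], [-1.4, -2.4]]
case [ 0.4795 -0.041 ] 5.4 len 0.07521157968497558 wid 0.042864348505147164
case in rack mm [-89.8 -52.7] rel yaw 8.5
[[416. 250.]] [[356. 247.]] [[296. 243.]] [[235. 240.]] proj [[292. 253.]] [[398. 252.]] [[376. 260.]]
```

```bash
cat >> h.py <<'E'
from scipy.spatial.transform import Rotation as Ro
import os
if os.path.exists("rack.npy"): 
    rk=np.load("rack.npy")
    def rw(x,y,z):
        c,s=np.cos(rk[2]),np.sin(rk[2]); return [rk[0]+c*x-s*y,rk[1]+s*x+c*y,z]
    def qz(deg): return (Ro.from_euler("z",rk[2]+np.radians(deg))*Ro.from_quat([1,0,0,0])).as_quat()
E
python3 - <<'E'
from h import *
bot.reach(rw(.075,.140,.16),qz(90))
bot.servo_line(rw(.075,.140,.075),velocity=.15)
o=get_obs();print(o["time_s"],np.array(o["wrist_force"]).round(2))
s=cam("side");save(s,"pics/s2full.png")
tip=proj(s,rw(.075,.140,.058)).round(0);print(tip)
cv2.imwrite("pics/s2.png",cv2.resize(s["frame"][100:300,290:490,::-1],(600,600),interpolation=cv2.INTER_CUBIC))
E
```

```text
6.075 [ 1.73 -0.56  0.37]
[[373. 179.]]
```

View pics/s2.png

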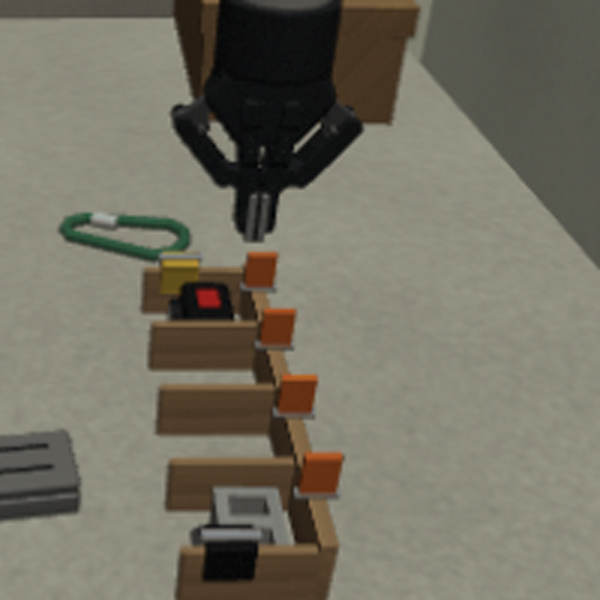

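The side view shows the closed fingertip at crop (254,240), on the rail line just beyond tab a at (261,268), 1–2 px from the prediction. Now I sweep.

Run:
```python
from h import *
fr=[]
for y in (.078,.012,-.054,-.074):
    bot.servo_line(rw(.075,y,.075),velocity=.1)
    fr.append(cam("side")["frame"][110:290,320:450,::-1]); o=get_obs();print(round(o["time_s"],2),np.array(o["wrist_force"]).round(2))
cv2.imwrite("pics/s3.png",cv2.resize(np.hstack(fr),(800,277),interpolation=cv2.INTER_CUBIC))
```

```text
6.94 [-0.44 -1.56  3.49]
7.8 [ 0.38 -3.34  3.99]
8.66 [ 0.21 -2.07  3.42]
9.06 [1.09 0.1  0.65]
```

View pics/s3.png

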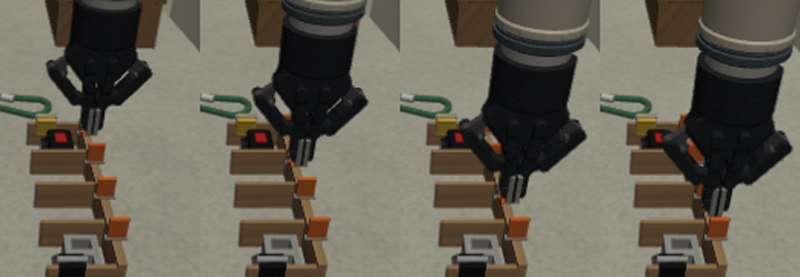

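The three tabs tipped in turn. The wrist force fell back to about zero at the end, so tab c sprang up again, and tab d at panel 4 (718,226) is still upright. Now I lift off and straddle the case with a wide-open gripper to slide it sideways, in line with gap c.

Run:
```python
from h import *
bot.servo_line(rw(.075,-.074,.18),velocity=.2)
s=cam("side");print("small grey",plane(s,[208,281],.015).round(3))
hand.move_gripper(.065,20)
print("w",get_obs()["gripper_width"])
bot.reach(rw(-.090,-.053,.14),qz(180))
bot.servo_line(rw(-.090,-.053,.023),velocity=.12)
print(get_obs()["time_s"],np.array(get_obs()["wrist_force"]).round(2))
bot.servo_line(rw(-.090,-.0235,.023),velocity=.04)
print(get_obs()["time_s"],np.array(get_obs()["wrist_force"]).round(2))
bot.servo_line(rw(-.090,-.0275,.023),velocity=.05)
bot.servo_line(rw(-.090,-.0275,.14),velocity=.2)
bot.reach(rw(-.06,-.033,.27),qz(180))
w=cam("wrist");np.save("w2.npy",w,allow_pickle=True);save(w,"pics/w2full.png")
cv2.imwrite("pics/w2.png",cv2.resize(w["frame"][:300,140:540,::-1],(800,600),interpolation=cv2.INTER_CUBIC));print(get_obs()["time_s"])
```

```text
small grey [[ 0.345 -0.087  0.015]]
w 0.06489281744590177
12.925 [-0.4   0.41  0.57]
13.8083 [-0.28 -0.18  0.78]
15.4333
```

View pics/w2.png

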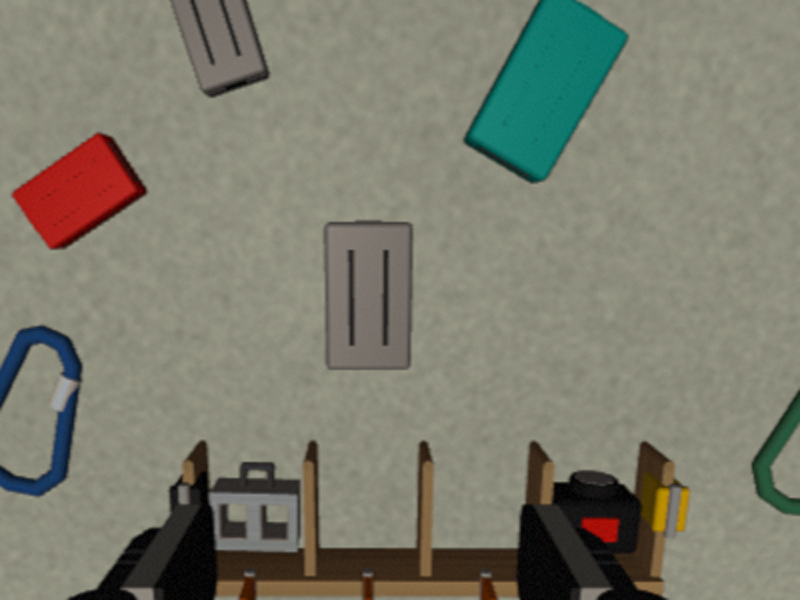

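The picture shows the case straight, with its top's corners at (325,223), (412,222), (410,369) and (326,369). It is centred at column 368, and gap c's dividers are at 309 and 426, so it is centred there too. Now I push from behind.

Run:
```python
from h import *
w=np.load("w2.npy",allow_pickle=True).item()
C=plane(w,(np.array([[325,223],[412,222],[410,369],[326,369]])+.5)/2-.5+[140,0],.026)[:,:2]-rk[:2]
c,s=np.cos(rk[2]),np.sin(rk[2]);C=C@np.array([[c,-s],[s,c]]);print((C*1e3).round(1).tolist())
G=plane(w,(np.array([[309,460],[426,460]])+.5)/2-.5+[140,0],.036)[:,:2]-rk[:2];print((G@np.array([[c,-s],[s,c]])*1e3).round(1).tolist())
near=C[:2,0].mean()
hand.move_gripper(.022)
bot.reach(rw(near-.030,-.033,.12),qz(180))
bot.servo_line(rw(near-.030,-.033,.023),velocity=.12)
f0=np.array(get_obs()["wrist_force"])
bot.servo_line(rw(-.032,-.033,.023),velocity=.05)
x=-.032;print(get_obs()["time_s"],(np.array(get_obs()["wrist_force"])-f0).round(2))
while x<-.008:
    x+=.0015;bot.servo_line(rw(x,-.033,.023),velocity=.02)
    f=np.array(get_obs()["wrist_force"])-f0;print(round(x*1e3,1),f.round(1))
    if f[0]<-6: break
bot.dwell(.2);print(get_obs()["time_s"],(np.array(get_obs()["wrist_force"])-f0).round(2),((np.array(get_obs()["position"])[:2]-rk[:2])@np.array([[c,-s],[s,c]])*1e3).round(1))
```

```text
[[-125.2, -54.3], [-125.7, -9.9], [-49.0, -9.6], [-49.0, -55.0]]
[[-0.4, -64.4], [-0.5, -0.6]]
20.2333 [-0.51 -0.45  0.38]
-30.5 [-0.2  0.8  0.5]
-29.0 [-0.3  0.3  1.5]
-27.5 [-0.4 -0.2  0.9]
-26.0 [0.1 1.3 0.8]
-24.5 [-1.4  0.3  0.6]
-23.0 [-1.1  1.2 -0.1]
-21.5 [-0.3  0.2  0.5]
-20.0 [-0.8  0.7  0.9]
-18.5 [-1.9  1.6  0.3]
-17.0 [-7.5  1.   4.6]
22.9333 [-7.3   1.19  4.07] [-18.8 -33. ]
```

Wall contact came where expected: the tool stands at −18.8 mm against a predicted −19. I back off, clear and check.

Run:
```python
from h import *
bot.servo_line(rw(-.05,-.033,.023),velocity=.1)
bot.servo_line(rw(-.05,-.033,.16),velocity=.2)
bot.reach(rw(-.05,-.033,.27),qz(180))
w=cam("wrist");s=cam("side")
a=cv2.resize(w["frame"][60:300,200:440,::-1],(400,400),interpolation=cv2.INTER_CUBIC)
b=cv2.resize(s["frame"][150:310,280:440,::-1],(400,400),interpolation=cv2.INTER_CUBIC)
cv2.imwrite("pics/fin.png",np.hstack([a,b]));print(get_obs()["time_s"])
print((proj(w,[rw(-.008,-.056,.026),rw(-.008,-.010,.026)])-[200,60])*400/240)
```

```text
24.8667
[[170.39369471 251.82028251]
 [239.71131853 251.89219648]]
```

View pics/fin.png

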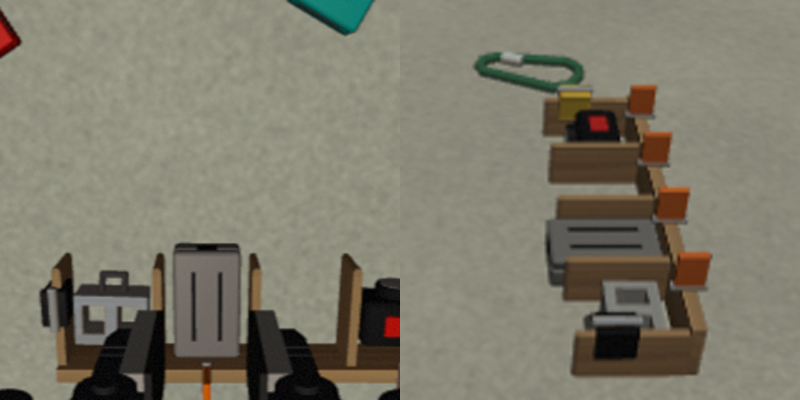

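The final view shows the case straight in gap c. Its near edge is at row 250 against a predicted 252 for fully home. All the tabs are upright and nothing else was disturbed.

```bash
python3 -c "
from h import *
print(hand_in())"
```

```text
the job is handed in; nothing more can be done
None
```

The job is handed in, with no verdict returned: tabs a, b and c were tipped in order from the yellow-clip end, tab d was left upright, and the grey case was pushed straight home into the third gap, finishing with the arm clear at about 25 s.

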